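# Stand the toppled tape dispensers back up

### The job

A garment was pulled across the bench and knocked both weighted tape dispensers, the wide one and the narrow one, onto their sides. Push each of them back up onto its feet where it lies, pushing with the fingers only: push on the base so that it rolls over its bottom edge, and do not pick it up, carry it or shove it away. Leave everything else on the bench undisturbed.

Things in the scene. Friction and masses are not known exactly. Their poses are not given: they have to be found in the camera images.
- wide_dispenser: larger, wide tape dispenser (grey plastic, cream roll), about 800 g, at first lying on its +y side. Origin: centre of its underside. Own +z: from the underside up through the roll (level while it lies, vertical once it stands); +x: along its length, away from the toothed blade; y: sideways. Ballasted base 190 x 84 x 34 mm (x, y, z), square-edged; centre of mass at x, y = 0, z = 20. Bench friction 0.5 to 0.7.
- narrow_dispenser: smaller, narrow tape dispenser (grey plastic, amber roll), about 450 g, at first lying on its +y side. Origin: centre of its underside. Own +z: from the underside up through the roll (level while it lies, vertical once it stands); +x: along its length, away from the toothed blade; y: sideways. Ballasted base 146 x 66 x 28 mm (x, y, z), square-edged; centre of mass at x, y = 0, z = 16. Bench friction 0.5 to 0.7.
- wide_dispenser_ledge (a point): on the wide one's -y ledge: own x = 0, y = -32.0, z = 34. A ledge 20 mm wide runs along each side of the base top, beside the narrower cheeks. While it lies this ledge is uppermost, an upright face looking away from the underside, 64 to 84 mm above the bench; the flat upper cheek is level below it. Pushing this face towards the underside (own -z) rolls it onto its feet.
- wide_dispenser_low_edge (a point): middle of the wide one's bottom edge at +y: own x = 0, y = 42, z = 0. It lies on the bench at the start; the dispenser rolls upright about it, 90 degrees, and it should stay down on the bench. Past about 26 degrees the dispenser tips on by itself.
- wide_dispenser_hub (a point): centre of the wide one's tape roll (diameter 80, axis along y): own x = 8, y = 0, z = 56. The roll sits between two cheeks, together 44 mm wide (y), with plain flat sides from x = -15 to 30 and z = 34 to 56, rounded above. Roll top z = 96. A nose with the blade, as wide as the cheeks, stands at the -x end, up to z = 54.
- narrow_dispenser_ledge (a point): on the narrow one's -y ledge: own x = 0, y = -24.0, z = 28. A ledge 18 mm wide runs along each side of the base top, beside the narrower cheeks. While it lies this ledge is uppermost, an upright face looking away from the underside, 48 to 66 mm above the bench; the flat upper cheek is level below it. Pushing this face towards the underside (own -z) rolls it onto its feet.
- narrow_dispenser_low_edge (a point): middle of the narrow one's bottom edge at +y: own x = 0, y = 33, z = 0. It lies on the bench at the start; the dispenser rolls upright about it, 90 degrees, and it should stay down on the bench. Past about 26 degrees the dispenser tips on by itself.
- narrow_dispenser_hub (a point): centre of the narrow one's tape roll (diameter 70, axis along y): own x = 8, y = 0, z = 49. The roll sits between two cheeks, together 30 mm wide (y), with plain flat sides from x = -15 to 30 and z = 28 to 49, rounded above. Roll top z = 84. A nose with the blade, as wide as the cheeks, stands at the -x end, up to z = 47.
- water_bottle: clear capped water bottle, 66 mm diameter, 205 tall, upright. Bystander. Origin: centre of its underside, z up.
- phone: black phone lying flat, 150 x 72 x 8 mm. Bystander. Origin: centre of its underside.
- squeegee: flat cream plastic application squeegee with a felt edge, 80 x 100 x 7 mm, lying flat. Bystander. Origin: near the centre of its underside.
- mug: white ceramic mug, 82 mm diameter, 95 tall, handle on its +y side, upright. Bystander. Origin: centre of its underside, z up.
- weeder: pen-like weeding hook with a grey handle, about 145 mm long along its x axis, 11 mm thick, lying flat. Bystander. Origin: under the handle, near the middle.
- blade_jar: small clear jar with a black cap, 42 mm diameter, 48 tall, upright. Bystander. Origin: centre of its underside.
- tape_roll: spare amber roll of tape lying flat, 72 mm diameter, 19 high. Bystander. Origin: centre of its underside.
- coaster: square brown hardboard coaster blank, 95 x 95 x 5 mm, lying flat. Bystander. Origin: centre of its underside.

How it is judged:
By the outcome, as a careful person would: the job done as asked, in the order asked, and still so for the second after the job is handed in, with the robot touching nothing.
It also fails if it takes over 64 s, if anything falls off the work surface, if the arm or the gripper's body presses on something with over 40 N, if the wrist force passes 120 N, or if a joint passes its speed limit or range.

### The arm

A 7-joint arm with a two-finger parallel gripper is mounted at the origin on the work surface. World frame = base frame: x ahead of the robot, y to its left, z up, the work surface at z = 0. Lengths are in m, angles in rad, forces in N, time in s.
With the tool pointing down it reaches from about 0.425 to 0.95 m from the base axis. Payload 4.7 kg.
Tool frame: the origin (TCP) lies midway between the tips of the shut fingers; the grasp point (between the pads) lies 19 mm behind it (manip.grip_depth is the z of the grasp point in the tool frame, in m); z points along the fingers, y is the direction in which the jaws open and shut (so a half turn about z gives the same grasp; the last joint's range is limited). The gripper opens to 87 mm and grips with 3 to 60 N. Pads are 19 mm wide; open, the fingers measure 117 mm over their backs; the gripper's body (75 mm by 190 mm) begins 51 mm behind the grasp point.
Start: joints at [-1.348, 0.469, -0.049, 1.532, 0.024, 1.141, -0.082], TCP at [0.168, 0.654, 0.223] pointing down, gripper open.
Joint ranges: [-2.59, 2.59], [-0.33, 1.99], [-1.39, 1.29], [0.1, 2.45], [-1.04, 4.18], [0.21, 1.99], [-2.66, 2.66]. Speed limits (rad/s): [2.57, 2.57, 3.14, 3.14, 3.14, 3.14, 3.14].

### API

Orientations are given as [roll, pitch, yaw] about the fixed x, y, z axes, in that order (R = Rz(yaw) Ry(pitch) Rx(roll)).
In Python, from workcell import manip gives the robot as it stands.
- The arm moves only by the tool apply_moves, never from a script. Its argument "rows" is text: rows parted by semicolons, each of 6 numbers parted by spaces: the shift along the tool's x, y, z normalised to -1 to 1, where 1 is 0.6 m, then the turn, a rotation vector about the tool's x, y, z normalised to -1 to 1, where 1 is 0.5 rad. A call has 1 to 20 rows; each row is the pose to reach, as a shift and turn from the pose measured when the call began, along the tool's axes at that moment; what a row does not reach only later rows make up. A row lasts 1/10 s, in which the tool goes at most 50 mm and 8.59 degrees, less where a joint would pass 70% of its speed; a pose out of reach is approached as far as the arm can. A call with a number of a shift or a turn outside -1 to 1 is refused whole. A call with a gripper value outside its range is refused whole. "claw" is the gripper's target within -1 to 1 (shut at 1, half-way at 0, fully open at -1), set as the call begins (left out, the last holds). The fingers move at their own pace and stop on an object; "newtons" is the grip in N (left out, the last holds). Time passes only in rows, so rows that repeat a pose let the fingers close. It gives the time, the measured TCP pose, the force and the opening at its end, in the units of the state.
- manip.sense(): the state, without advancing time (a new reading comes with each control period).
- manip.grab_frame(name): name is "scene" or "side" or "wrist"; returns the picture (480x640x3 uint8, red, green, blue); there is no depth.
- manip.calibration(name): a dict with "fx", "fy", "cx", "cy" (pixels), "xyz" and "orientation" of the camera in the world; the wrist camera has in their place "mount" (4x4, takes a point from camera to tool coordinates, whose origin is the TCP and whose axes are the flange's). Camera axes: x right, y down, z forward; pixel columns grow to the right and rows downward; lengths in m; the calibration is good to about 2 mm. The wrist camera is an equidistant fisheye: a pixel r from the principal point sees the ray r / f radians off the axis. A picture is of the moment at which its call begins: read the wrist's pose just before it. calibration takes no time and is no camera call.
- manip.hand_in(): hands the job in, once; it reports no verdict.
The state is a dict: "time": time; "qpos": joint angles; "dq": joint speeds; "joint_efforts": joint torques, N m; "eef_pos": TCP position; "orientation": TCP orientation; "contact_force": force on the tool from outside, world axes, zero at the start; "moment": the same for the moment, N m; "grip_width": opening from 0.0 (shut) to 1.0 (fully open).
Only numpy, scipy, OpenCV 4.12 (cv2) and the standard library are available. Lean on these libraries where they do the work, as an engineer would, in place of code of your own. Each camera call takes 0.05 s, during which the arm holds its last target. There are 200 camera calls.

## Working session

There is one attempt and no reset: what is moved stays moved. The work goes in short steps, Python scripts to look and compute and a tool call to move; the robot and the scene stay as the last step left them, time stands still between calls to the robot, and variables do not carry over. Pictures are saved under pics/ and viewed, about 8 in all and at most 12, crops included, and the job is handed in when it is done.

Besides the shell and the picture viewer there is one more tool, called after "Request:" in YAML: its name, and indented under it one key for each argument. apply_moves: Moves the arm, as the interface text tells. Its arguments: {"type":"object","properties":{"rows":{"type":"string"},"claw":{"type":"number"},"newtons":{"type":"number"}},"required":["rows"]}

```bash
mkdir -p pics; ls; python3 - <<'E'
from workcell import manip
import cv2
for n in("scene","side"):
    cv2.imwrite(f"pics/{n}0.png",manip.grab_frame(n)[:,:,::-1]); print(n,manip.calibration(n))
print(manip.sense()); print(manip.calibration("wrist"),manip.grip_depth)
E
```

```text
pics
scene {'fx': 528.6629357858606, 'fy': 528.6629357858606, 'cx': 319.285993525295, 'cy': 235.05949336539035, 'xyz': array([1.17000278, 0.45108209, 1.33325517]), 'orientation': array([-2.60215923, -0.01299932,  2.21857327])}
side {'fx': 456.60438746958556, 'fy': 456.60438746958556, 'cx': 317.08227021433305, 'cy': 237.14610612899955, 'xyz': array([ 0.35238018, -0.74363788,  0.83295756]), 'orientation': array([-2.32601226, -0.01999115, -0.2398112 ])}
{'time': 0.1, 'qpos': array([-1.34790387,  0.46935937, -0.04858658,  1.53355133,  0.02411251,
        1.14102894, -0.08230248]), 'dq': array([ 0.00072944, -0.00027427, -0.00119043, -0.00398886,  0.00216458,
        0.00090285,  0.00239137]), 'joint_efforts': array([ 3.06332204e-04, -5.09171605e+01, -8.12320970e-02, -2.36826038e+01,
       -6.14253175e-02,  3.45797336e-02,  6.42530995e-05]), 'eef_pos': array([0.16803148, 0.6531962 , 0.22161512]), 'orientation': array([-3.13983336e+00,  7.70269813e-05,  2.88982404e+00]), 'contact_force': array([0.34587273, 0.02237778, 0.06969555]), 'moment': array([ 0.00553072,  0.00367542, -0.02341335]), 'grip_width': 1.0007217858903092}
{'fx': 371.64829954431775, 'fy': 371.64829954431775, 'cx': 323.5022810914493, 'cy': 236.89388648745847, 'mount': array([[ 4.05631138e-04, -9.62722354e-01, -2.70491227e-01,
         7.53529737e-02],
       [ 9.99999867e-01,  3.03963973e-04,  4.17751706e-04,
        -1.68137499e-04],
       [-3.19959318e-04, -2.70491360e-01,  9.62722349e-01,
        -1.62715941e-01],
       [ 0.00000000e+00,  0.00000000e+00,  0.00000000e+00,
         1.00000000e+00]])} -0.0187
```

View pics/scene0.png

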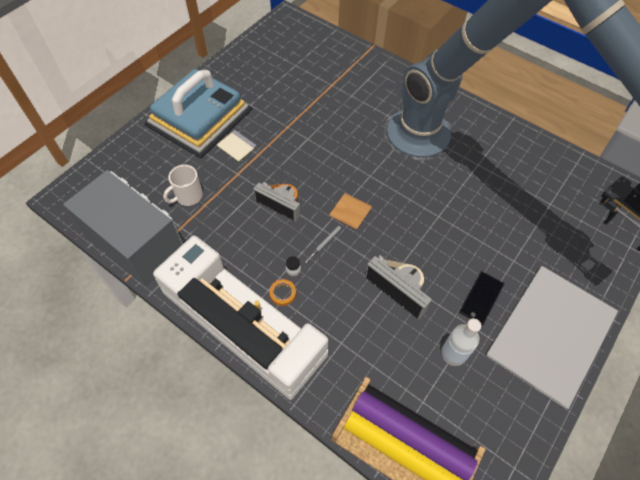

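View pics/side0.png

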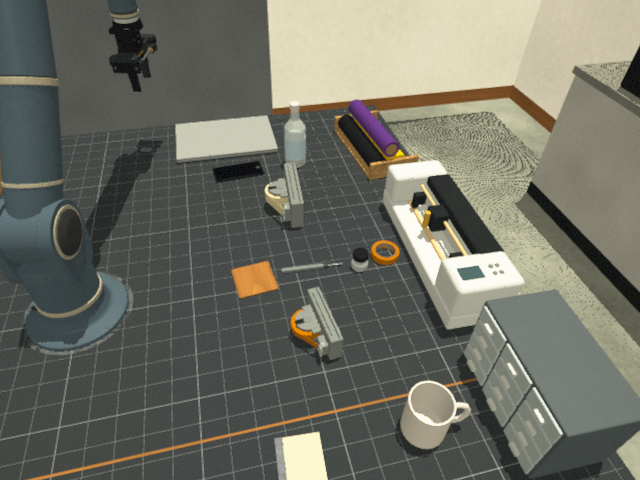

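The scene picture shows the wide dispenser at about (398,285) and the narrow one at about (277,200). Both undersides face away from the robot and both rolls face it. The coaster is near (350,210), the weeder (322,243), the phone (482,297) and the bottle (460,345). Next I'll view an enlarged crop to read the corners.

```bash
python3 - <<'E'
import cv2,numpy as np
a=cv2.imread("pics/scene0.png");b=cv2.imread("pics/side0.png")
def c(im,x,y,w,h,s=4): return cv2.resize(im[y:y+h,x:x+w],None,fx=s,fy=s,interpolation=cv2.INTER_CUBIC)
t=np.hstack([c(a,355,245,100,75),c(a,240,165,100,75)]);u=np.hstack([c(b,250,155,100,75),c(b,270,285,100,75)])
cv2.imwrite("pics/crop.png",np.vstack([t,u]))
E
```

```text
(no output)
```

View pics/crop.png

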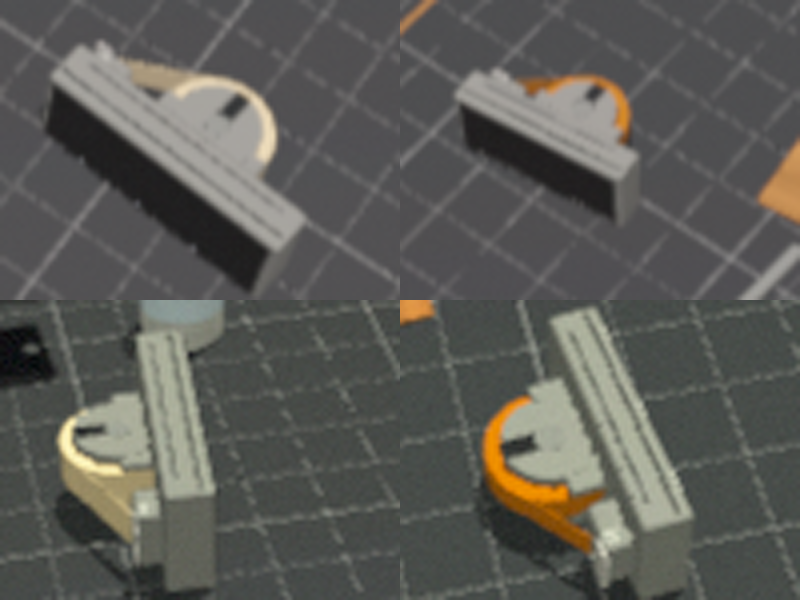

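The crop shows both upper base faces clearly, with the blade end at −y. I read four corners of each in both views and cast them onto z = 84 and 66 mm.

```bash
cat > h.py <<'E'
import numpy as np
from scipy.spatial.transform import Rotation as R
from workcell import manip
def cast(n,px,z):
    c=manip.calibration(n); M=R.from_euler('xyz',c['orientation']).as_matrix()
    p=np.atleast_2d(px).astype(float)
    d=np.c_[(p[:,0]-c['cx'])/c['fx'],(p[:,1]-c['cy'])/c['fy'],np.ones(len(p))]@M.T
    return c['xyz']+d*((z-c['xyz'][2])/d[:,2])[:,None]
E
python3 - <<'E'
from h import *
np.set_printoptions(precision=4,suppress=True)
W={'scene':[(375.5,256.5),(367.5,264),(423,307),(431.3,299)],'side':[(291.3,204.3),(303.3,202.5),(295.5,163),(284.3,163.3)]}
N={'scene':[(257.5,182.5),(254.3,189.3),(294.3,210.5),(299.5,203)],'side':[(330,341.8),(342.5,339.3),(319.3,287),(308,289.5)]}
for nm,D,z in(('wide',W,.084),('narrow',N,.066)):
  for cam in D:
    P=cast(cam,D[cam],z)[:,:2]; A,B,C,E=P
    dx=(C-B+E-A)/2; print(nm,cam,P.tolist() and P.round(4).tolist(),'len',np.linalg.norm(dx),'thick',np.linalg.norm(B-A),np.linalg.norm(C-E),'xdir yaw',np.degrees(np.arctan2(dx[1],dx[0])),'ctr',P.mean(0))
print('side low corners wide blade', cast('side',[(250+212/4,155+283/4),(270+285/4,285+293/4)],0))
for n,p,z in(('coaster',(351,210),.005),('bottle',(462,348),.05),('phone',(482,297),.008),('weeder',(322,243),.01),('jar',(293,267),.04)):print(n,cast('scene',p,z))
E
```

```text
wide scene [[0.5251, 0.1734], [0.5571, 0.1691], [0.573, 0.3519], [0.5409, 0.3573]] len 0.18405709464407147 thick 0.03224303351731052 0.03256125237217361 xdir yaw 85.05387114271376 ctr [0.5491 0.2629]
wide side [[0.5202, 0.1607], [0.5521, 0.1613], [0.5693, 0.3427], [0.5374, 0.348]] len 0.1851745477812713 thick 0.031915810739467886 0.032281630612412904 xdir yaw 84.68952083643018 ctr [0.5448 0.2532]
narrow scene [[0.5219, -0.2485], [0.5465, -0.2398], [0.5332, -0.1001], [0.5037, -0.1044]] len 0.14274615894313217 thick 0.026087605475987038 0.029889352821459058 xdir yaw 96.33107934649236 ctr [ 0.5263 -0.1732]
narrow side [[0.5142, -0.2538], [0.5399, -0.2537], [0.5276, -0.112], [0.5018, -0.1134]] len 0.14158231711904767 thick 0.025675869140894203 0.025840125658034927 xdir yaw 94.97598942725169 ctr [ 0.5209 -0.1832]
side low corners wide blade [[ 0.552   0.1645  0.    ]
 [ 0.5406 -0.2557  0.    ]]
coaster [[0.3968 0.0077 0.005 ]]
bottle [[0.5925 0.4856 0.05  ]]
phone [[0.4127 0.4593 0.008 ]]
weeder [[0.5444 0.0091 0.01  ]]
jar [[0.6681 0.0017 0.04  ]]
```

```bash
cat >> h.py <<'E'
def row(target,yawdeg,pitchtilt=0):
    """row for target TCP, tool down, tool x at world yaw yawdeg"""
    s=manip.sense(); M=R.from_euler('xyz',s['orientation'])
    G=R.from_euler('xyz',[np.pi,0,np.radians(yawdeg)])
    d=M.inv().apply(np.array(target)-s['eef_pos'])/0.6
    r=(M.inv()*G).as_rotvec()/0.5
    print(' '.join('%.4f'%v for v in np.r_[d,r]))
E
python3 - <<'E'
from h import *
np.set_printoptions(precision=4,suppress=True)
print(cast('scene',[(366.3,277.5),(418.3,318.3),(293.8,220.5)],0))
row((.46,.265,.22),175)
row((.46,.265,.17),175)
E
```

```text
[[ 0.5533  0.1717  0.    ]
 [ 0.5688  0.3523  0.    ]
 [ 0.529  -0.1077  0.    ]]
-0.6324 -0.5054 0.0036 -0.0035 -0.0001 -0.3290
-0.6324 -0.5052 0.0870 -0.0035 -0.0001 -0.3290
```

Request:
apply_moves:
  rows: "-0.632 -0.505 0.0036 -0.0035 0 -0.329;-0.632 -0.505 0.0036 -0.0035 0 -0.329;-0.632 -0.505 0.0036 -0.0035 0 -0.329;-0.632 -0.505 0.0036 -0.0035 0 -0.329;-0.632 -0.505 0.0036 -0.0035 0 -0.329;-0.632 -0.505 0.0036 -0.0035 0 -0.329;-0.632 -0.505 0.0036 -0.0035 0 -0.329;-0.632 -0.505 0.0036 -0.0035 0 -0.329;-0.632 -0.505 0.0036 -0.0035 0 -0.329;-0.632 -0.505 0.0036 -0.0035 0 -0.329;-0.632 -0.505 0.0036 -0.0035 0 -0.329;-0.632 -0.505 0.0036 -0.0035 0 -0.329;-0.632 -0.505 0.0036 -0.0035 0 -0.329"
  claw: -1

```text
time: 1.4
eef_pos: [0.4587, 0.2667, 0.2197]
orientation: [3.141, -0.001, 3.057]
contact_force: [0.4, 0.1, 0.7]
grip_width: 0.999
```

```bash
python3 - <<'E'
from h import *
import cv2
s=manip.sense();print(s['time'],s['eef_pos'],s['orientation'],s['contact_force'])
cv2.imwrite("pics/w1.png",manip.grab_frame("wrist")[:,:,::-1])
E
```

```text
1.4 [0.45871762 0.26665996 0.21973834] [ 3.14129280e+00 -1.06312600e-03  3.05670699e+00] [0.42196706 0.08578898 0.67980524]
```

View pics/w1.png

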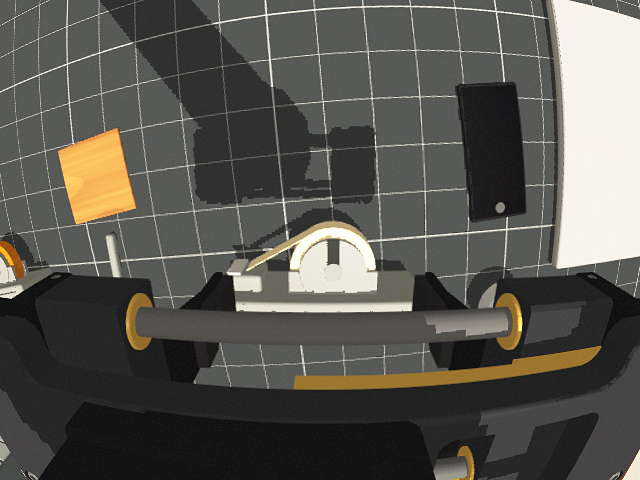

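The wrist picture shows the wide dispenser between the fingers. The roll is centred near (333,262), and the slab's roll-side top edge runs from about (236,290) to (412,290). I'll cast these to check.

```bash
cat >> h.py <<'E'
def castw(px,z):
    s=manip.sense(); c=manip.calibration('wrist'); T=c['mount']; M=R.from_euler('xyz',s['orientation']).as_matrix()
    p=np.atleast_2d(px)-[c['cx'],c['cy']]; r=np.hypot(*p.T); a=r/c['fx']
    d=np.c_[p/r[:,None]*np.sin(a)[:,None],np.cos(a)]@T[:3,:3].T@M.T
    o=s['eef_pos']+M@T[:3,3]
    return o+d*((z-o[2])/d[:,2])[:,None]
E
python3 - <<'E'
from h import *
np.set_printoptions(precision=4,suppress=True)
import cv2
print(castw([(236,290),(412,290),(234,311),(413,312)],.084),castw([(333,262)],.06))
im=cv2.imread('pics/w1.png'); cv2.imwrite('pics/w1c.png',cv2.resize(im[210:330,200:440],None,fx=3,fy=3))
row((.463,.265,.079),175)
E
```

```text
[[0.5095 0.1844 0.084 ]
 [0.5227 0.341  0.084 ]
 [0.5303 0.1788 0.084 ]
 [0.5452 0.3421 0.084 ]] [[0.4984 0.2725 0.06  ]]
-0.0077 -0.0025 0.2346 0.0005 -0.0018 0.0060
```

View pics/w1c.png

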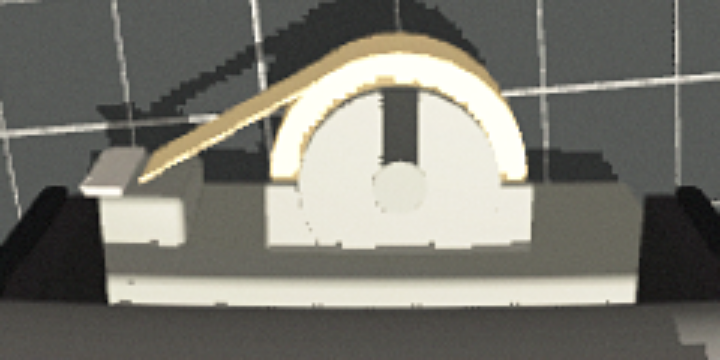

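Here the ledge's top edge is at row ~302 and the hub disc is centred at about (333,272). The fingers hide the slab ends.

```bash
python3 - <<'E'
from h import *
np.set_printoptions(precision=4,suppress=True)
print(castw([(240,302.3),(410,302.3)],.084),castw([(333.3,272.3)],.064))
E
```

```text
[[0.5218 0.1861 0.084 ]
 [0.5348 0.3392 0.084 ]] [[0.507 0.272 0.064]]
```

```bash
python3 - <<'E'
from h import *
row((.463,.270,.075),175)
E
```

```text
-0.0070 0.0058 0.2413 0.0005 -0.0018 0.0060
```

Request:
apply_moves:
  rows: "-0.007 0.006 0.08 0.0005 -0.002 0.006;-0.007 0.006 0.16 0.0005 -0.002 0.006;-0.007 0.006 0.22 0.0005 -0.002 0.006;-0.007 0.006 0.241 0.0005 -0.002 0.006;-0.007 0.006 0.241 0.0005 -0.002 0.006;-0.007 0.006 0.241 0.0005 -0.002 0.006"

```text
time: 2.05
eef_pos: [0.4638, 0.2714, 0.0765]
orientation: [3.14, 0.002, 3.055]
contact_force: [0.6, -0.6, 0.1]
grip_width: 0.999
```

Request:
apply_moves:
  rows: "-0.033 0 0.0025 0 0 0;-0.058 0 0.0025 0 0 0;-0.075 0 0.0025 0 0 0;-0.083 0 0.0025 0 0 0;-0.09 0 0.0025 0 0 0;-0.095 0 0.0025 0 0 0;-0.1 0 0.0025 0 0 0"

```text
time: 2.75
eef_pos: [0.5222, 0.2665, 0.075]
orientation: [3.14, -0.001, 3.056]
contact_force: [-2.8, 0.5, 2.4]
grip_width: 1.004
```

Request:
apply_moves:
  rows: "-0.008 0 -0.003 0 0 0;-0.016 0 -0.006 0 0 0;-0.024 0 -0.008 0 0 0;-0.031 0 -0.01 0 0 0;-0.038 0 -0.011 0 0 0;-0.045 0 -0.012 0 0 0;-0.05 0 -0.012 0 0 0"

```text
time: 3.45
eef_pos: [0.553, 0.2638, 0.0824]
orientation: [3.14, 0.0, 3.056]
contact_force: [0.2, 0.1, 0.4]
grip_width: 1.008
```

```bash
python3 - <<'E'
from h import *
import cv2
s=manip.sense();print(s['time'],s['eef_pos'],s['contact_force'])
b=manip.grab_frame("side")[:,:,::-1];a=manip.grab_frame("scene")[:,:,::-1]
f=lambda i,x,y:cv2.resize(i[y:y+100,x:x+130],None,fx=3,fy=3)
cv2.imwrite("pics/p1.png",np.hstack([f(b,220,130),f(a,340,230)]))
E
```

```text
3.45 [0.55304725 0.26381536 0.08239687] [0.22130966 0.13452189 0.41755355]
```

View pics/p1.png

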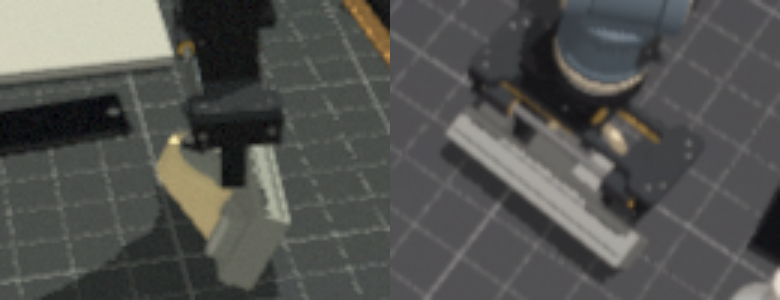

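It is tilted about 24° (side view), with the low edge still down and the yaw unchanged. I'll push about 18 mm past balance, then lift straight up out of the roll's way.

Request:
apply_moves:
  rows: "-0.01 0 0 0 0 0;-0.02 0 0 0 0 0;-0.029 0 0 0 0 0;-0.029 0 -0.06 0 0 0;-0.025 0 -0.14 0 0 0;-0.02 0 -0.2 0 0 0;-0.02 0 -0.23 0 0 0;-0.02 0 -0.23 0 0 0;-0.02 0 -0.23 0 0 0;-0.02 0 -0.23 0 0 0"

```text
time: 4.55
eef_pos: [0.564, 0.2618, 0.2183]
orientation: [-3.141, -0.003, 3.055]
contact_force: [1.2, -0.1, -0.1]
grip_width: 1.0
```

```bash
python3 - <<'E'
from h import *
import cv2
s=manip.sense();print(s['time'],s['eef_pos'],s['contact_force'])
b=manip.grab_frame("side")[:,:,::-1];a=manip.grab_frame("scene")[:,:,::-1]
f=lambda i,x,y:cv2.resize(i[y:y+100,x:x+130],None,fx=3,fy=3)
cv2.imwrite("pics/p2.png",np.hstack([f(b,220,130),f(a,340,230)]))
row((.46,-.178,.22),185.5); row((.43,.05,.22),180)
E
```

```text
4.55 [0.56403398 0.26183293 0.218305  ] [ 1.2155217  -0.06743333 -0.11393536]
0.1099 -0.7456 -0.0019 -0.0007 -0.0046 -0.3643
0.1924 -0.3713 -0.0020 -0.0009 -0.0046 -0.1723
```

View pics/p2.png

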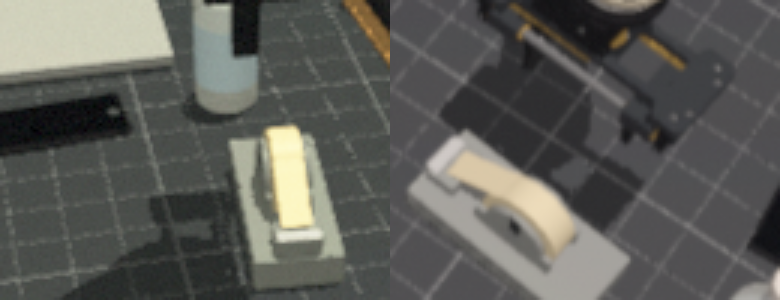

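The wide dispenser stands on its feet with its bench position essentially unchanged. Now the narrow one: move to hover over it.

Request:
apply_moves:
  rows: "0.13 -0.15 -0.002 0 0 -0.1;0.15 -0.3 -0.002 0 -0.004 -0.2;0.14 -0.5 -0.002 0 -0.004 -0.3;0.12 -0.6 -0.002 0 -0.004 -0.364;0.11 -0.746 -0.002 0 -0.004 -0.364;0.11 -0.746 -0.002 0 -0.004 -0.364;0.11 -0.746 -0.002 0 -0.004 -0.364;0.11 -0.746 -0.002 0 -0.004 -0.364;0.11 -0.746 -0.002 0 -0.004 -0.364;0.11 -0.746 -0.002 0 -0.004 -0.364;0.11 -0.746 -0.002 0 -0.004 -0.364;0.11 -0.746 -0.002 0 -0.004 -0.364"

```text
time: 5.85
eef_pos: [0.4597, -0.1773, 0.2193]
orientation: [3.141, -0.002, -3.045]
contact_force: [-0.0, 0.9, 0.4]
grip_width: 0.998
```

```bash
python3 - <<'E'
from h import *
import cv2
s=manip.sense();print(s['time'],s['eef_pos'],s['orientation'],s['contact_force'])
im=manip.grab_frame("wrist")[:,:,::-1]; cv2.imwrite("pics/w2.png",im)
cv2.imwrite('pics/w2c.png',cv2.resize(im[210:330,200:440],None,fx=3,fy=3))
E
```

```text
5.85 [ 0.45973112 -0.17732345  0.21931133] [ 3.14088009e+00 -1.67251334e-03 -3.04539718e+00] [-0.00579588  0.90442936  0.40421753]
```

View pics/w2c.png

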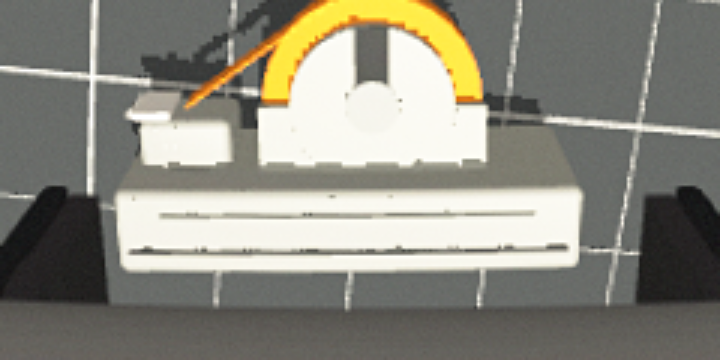

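The upper face's corners are at (118,188), (582,190), (578,268) and (125,270) in the crop; the hub disc is at (373,106).

```bash
python3 - <<'E'
from h import *
np.set_printoptions(precision=4,suppress=True)
P=castw(np.array([(118,188),(582,190),(578,268),(125,270)])/3+[200,210],.066);print(P,P.mean(0),np.linalg.norm(P[1]-P[0]),np.linalg.norm(P[2]-P[1]))
d=P[1]-P[0];print(np.degrees(np.arctan2(d[1],d[0])));print(castw([(373/3+200,106/3+210)],.048))
row((.441,-.182,.058),185.5)
E
```

```text
[[ 0.5151 -0.249   0.066 ]
 [ 0.5016 -0.1066  0.066 ]
 [ 0.5279 -0.1035  0.066 ]
 [ 0.543  -0.2463  0.066 ]] [ 0.5219 -0.1763  0.066 ] 0.14310714421965354 0.02655407922493526
95.42208069300482
[[ 0.4863 -0.1727  0.048 ]]
0.0320 -0.0060 0.2691 0.0015 -0.0029 0.0039
```

Request:
apply_moves:
  rows: "0.032 -0.006 0.08 0.0015 -0.003 0.004;0.032 -0.006 0.16 0.0015 -0.003 0.004;0.032 -0.006 0.23 0.0015 -0.003 0.004;0.032 -0.006 0.266 0.0015 -0.003 0.004;0.032 -0.006 0.266 0.0015 -0.003 0.004;0.032 -0.006 0.266 0.0015 -0.003 0.004;0.032 -0.006 0.266 0.0015 -0.003 0.004"

```text
time: 6.6
eef_pos: [0.4425, -0.1817, 0.0612]
orientation: [-3.141, 0.003, -3.044]
contact_force: [-0.2, 0.6, -0.6]
grip_width: 1.0
```

Request:
apply_moves:
  rows: "-0.033 0 0.0015 0 0 0;-0.058 0 0.0015 0 0 0;-0.075 0 0.0015 0 0 0;-0.083 0 0.0015 0 0 0;-0.09 0 0.0015 0 0 0;-0.096 0 0.0015 0 0 0"

```text
time: 7.2
eef_pos: [0.499, -0.1761, 0.0606]
orientation: [-3.141, 0.002, -3.044]
contact_force: [-2.4, -0.2, 0.3]
grip_width: 1.003
```

Request:
apply_moves:
  rows: "-0.008 0 -0.004 0 0 0;-0.016 0 -0.007 0 0 0;-0.024 0 -0.009 0 0 0;-0.031 0 -0.0105 0 0 0;-0.036 0 -0.0105 0 0 0"

```text
time: 7.7
eef_pos: [0.5214, -0.174, 0.0672]
orientation: [-3.141, 0.002, -3.044]
contact_force: [0.3, 0.2, 1.0]
grip_width: 1.0
```

```bash
python3 - <<'E'
from h import *
import cv2
b=manip.grab_frame("side")[:,:,::-1];a=manip.grab_frame("scene")[:,:,::-1]
f=lambda i,x,y:cv2.resize(i[y:y+100,x:x+130],None,fx=3,fy=3)
cv2.imwrite("pics/p3.png",np.hstack([f(b,250,270),f(a,215,150)]))
E
```

```text
(no output)
```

View pics/p3.png

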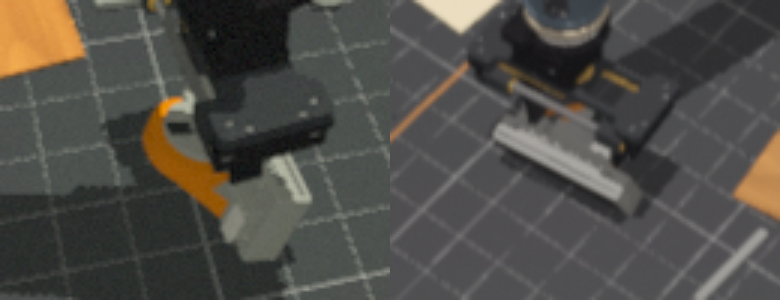

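It is rolling cleanly, tilted about 20° with the low edge down. Same finish as before: push past balance, then lift away.

Request:
apply_moves:
  rows: "-0.01 0 0 0 0 0;-0.02 0 0 0 0 0;-0.029 0 0 0 0 0;-0.029 0 -0.06 0 0 0;-0.025 0 -0.14 0 0 0;-0.02 0 -0.2 0 0 0;-0.01 0 -0.25 0 0 0;0.05 0 -0.25 0 0 0;0.1 0 -0.25 0 0 0;0.1 0 -0.25 0 0 0;0.1 0 -0.25 0 0 0"

```text
time: 8.9
eef_pos: [0.4616, -0.1797, 0.2174]
orientation: [-3.141, 0.004, -3.044]
contact_force: [0.2, 0.8, -0.7]
grip_width: 1.001
```

```bash
python3 - <<'E'
from h import *
import cv2
s=manip.sense();print(s['time'],s['eef_pos'],s['contact_force'])
b=manip.grab_frame("side")[:,:,::-1];a=manip.grab_frame("scene")[:,:,::-1]
cv2.imwrite("pics/side9.png",b);cv2.imwrite("pics/scene9.png",a)
f=lambda i,x,y:cv2.resize(i[y:y+240,x:x+260],None,fx=1.5,fy=1.5)
cv2.imwrite("pics/p4.png",np.hstack([f(b,210,140),f(a,220,140)]))
# bystander change
for n in("scene","side"):
    d=cv2.absdiff(cv2.imread(f"pics/{n}0.png"),cv2.imread(f"pics/{n}9.png")).max(2)>45
    k,_,st,ce=cv2.connectedComponentsWithStats(d.astype(np.uint8)); print(n,[(st[i].tolist()) for i in range(1,k) if st[i,4]>40])
E
```

```text
8.9 [ 0.46160026 -0.17973494  0.21737285] [ 0.23542942  0.75835081 -0.65627048]
scene [[303, 0, 58, 26, 648], [416, 0, 37, 16, 402], [475, 0, 78, 21, 844], [564, 0, 76, 87, 3124], [416, 12, 33, 57, 875], [301, 15, 12, 10, 76], [434, 15, 78, 87, 1953], [270, 23, 38, 33, 442], [265, 24, 16, 13, 54], [277, 52, 28, 26, 122], [282, 64, 20, 13, 57], [416, 64, 15, 15, 59], [406, 70, 26, 32, 116], [621, 80, 18, 17, 121], [635, 92, 5, 14, 41], [269, 95, 28, 11, 64], [261, 99, 41, 33, 613], [386, 114, 10, 12, 49], [435, 127, 16, 22, 183], [267, 132, 9, 13, 67], [294, 132, 28, 27, 181], [254, 182, 45, 28, 652], [614, 182, 26, 32, 340], [242, 194, 52, 41, 1013], [604, 205, 12, 18, 67], [368, 255, 63, 53, 1293], [346, 268, 75, 70, 2295]]
side [[173, 0, 18, 14, 101], [110, 13, 26, 5, 66], [109, 18, 42, 74, 1657], [235, 54, 100, 203, 7204], [0, 74, 51, 51, 792], [249, 74, 21, 8, 77], [43, 114, 11, 23, 74], [39, 119, 8, 18, 53], [0, 170, 60, 23, 302], [0, 186, 63, 27, 214], [26, 201, 33, 25, 287], [0, 205, 74, 70, 686], [84, 223, 18, 31, 81], [74, 235, 7, 21, 93], [283, 259, 51, 30, 618], [308, 287, 32, 56, 522], [324, 290, 49, 59, 1179], [289, 305, 39, 49, 871], [22, 313, 9, 31, 128], [77, 328, 17, 17, 103], [32, 344, 67, 11, 203]]
```

View pics/p4.png

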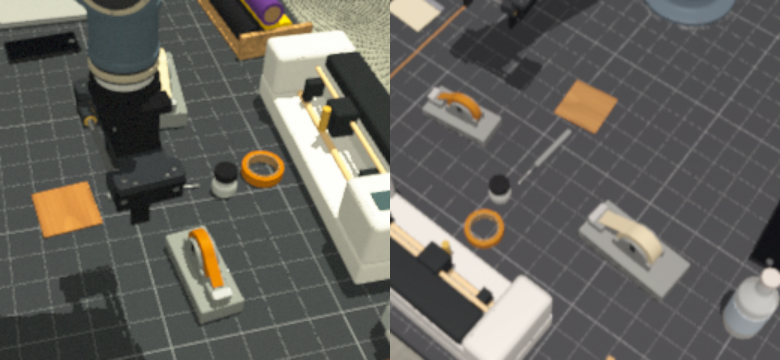

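Both stand upright, and the scene difference shows changes only at the dispensers, the arm and its shadow. I'll make one quick position check and then hand in.

```bash
python3 - <<'E'
from h import *
px=lambda q:np.array(q,float)/1.5+[220-390/1.5,140]
W=cast('scene',px([(602,205),(580,242),(667,290),(688,262)]),.034);N=cast('scene',px([(432,88),(423,112),(487,137),(500,118)]),.028)
print(W.mean(0),'expect ~.604,.258',N.mean(0),'expect ~.569,-.171')
print(manip.hand_in())
E
```

```text
[0.61256351 0.2606972  0.034     ] expect ~.604,.258 [ 0.57767619 -0.16919998  0.028     ] expect ~.569,-.171
the job is handed in; nothing more can be done
None
```

Both tape dispensers are back on their feet, the wide one first and then the narrow one, and the job is handed in. For each, I pushed both open fingertips on the upper ledge until it tipped over its bottom edge. I then lifted the fingers clear before it settled.

- **Upright:** the last pictures show both standing level.
- **Position:** rough readings put each base centre about 8–9 mm further from the robot than a pure roll would. The scene camera had already read a few mm too far in that direction. I did not settle how much of this is real sliding.
- **Bystanders:** comparing the scene camera's first and last pictures showed changes only at the dispensers, the arm and its shadow. In the side view the arm covered the bottle and part of the wide dispenser at the end, so those rest on the scene view.
- **Limits:** I handed in at about 9 s. The measured force was about 3–4 N at most at the end of any move, and the gripper was clear and touching nothing.
- **Disagreement:** the scene and side cameras differed by about 10 mm in y. The wrist camera agreed with the scene camera to within a few mm, so I aimed by the wrist camera.

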